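Hang the dipped test tiles and start the bench dryer

ROBOT

A 6-joint arm with a two-finger parallel gripper is mounted at the origin on the work surface; the furniture and walls round the work are solid. World frame = base frame: x ahead of the robot, y to its left, z up, the work surface at z = 0. Lengths are in mm, angles in rad, forces in N, time in s.
With the tool pointing down it reaches from about 300 to 775 mm from the base axis. Payload 14.6 kg.
Tool frame: the origin (TCP) lies midway between the tips of the shut fingers; the grasp point (between the pads) lies 19 mm behind it; z points along the fingers, y is the line along which they close (so a half turn about z gives the same grasp; the last joint's range is limited). The gripper opens to 94 mm and grips with 3 to 60 N. Pads are 16 mm wide; open, the fingers measure 119 mm over their backs; the gripper's body (75 mm by 177 mm) begins 78 mm behind the grasp point.
Start: joints at [-1.229, 0.3, 1.521, -0, 1.321, -0.067], TCP at [218.622, -504.672, 205.446] pointing down, gripper open.
Joint ranges: [-3.03, 3.03], [-0.79, 2.21], [0.23, 2.52], [-1.04, 4.18], [0, 3.07], [-2.55, 2.55]. Speed limits (rad/s): [2.22, 2.22, 2.57, 3.14, 3.14, 3.14].

INTERFACE

Orientations are given as [roll, pitch, yaw] about the fixed x, y, z axes, in that order (R = Rz(yaw) Ry(pitch) Rx(roll)).
In Python, from cell import manip, camera gives the robot as it stands.
- The arm moves only by the tool move_arm, never from a script. Its arguments are lists of equal length, an entry for each row: "dp": the shift along the world's x, y, z in mm, a list of three; "rotation": the turn, a rotation vector about the world's x, y, z in rad, a list of three; "hand": the opening, from 0 (shut) to 1 (fully open). A call has 1 to 10 rows; each row shifts and turns the commanded pose from where the row before left it; what a row does not reach is not made up. A row lasts 1/8 s, in which the tool goes at most 62.5 mm and 10.7 degrees, less where a joint would pass 70% of its speed; a pose out of reach is approached as far as the arm can. A call with a gripper value outside its range is refused whole. The fingers move at their own pace and stop on an object; "newtons" is the grip in N (left out, the last holds). Time passes only in rows, so rows that do not move let the fingers close. It gives the time, the measured TCP pose, the force, the opening and the grip force at its end, in the units of the state.
- manip.read_state(): the state, without advancing time (a new reading comes with each control period).
- camera(name): name is "scene" or "side" or "wrist"; returns a dict with "image" (420x560x3 uint8, red, green, blue), "fx", "fy", "cx", "cy" (pixels), "k1" (the pictures are not rectified: a ray, as slopes to the right and down, at radius r is drawn at 1 + k1 r^2 times it, then the intrinsics apply), "R" (3x3) and "t" (3): a world point X has camera coordinates R X + t; the wrist camera has in their place "mount" (4x4, takes a point from camera to tool coordinates, whose origin is the TCP and whose axes are the flange's). Camera axes: x right, y down, z forward; pixel columns grow to the right and rows downward; lengths in mm; the calibration is good to about 2 mm. A picture is of the moment at which its call begins: read the wrist's pose just before it. There is no depth.
- manip.sign_off(): hands the job in; it is judged then, once.
The state is a dict: "clock": time; "joints": joint angles; "qd": joint speeds; "effort": joint torques, N m; "eef_pos": TCP position; "eef_rot": TCP orientation; "wrist_force": force on the tool from outside, world axes, zero at the start; "moment": the same for the moment, N m; "finger_gap": finger opening in mm; "finger_force": force on a finger pad.
Only numpy, scipy, OpenCV 4.12 (cv2) and the standard library are available. Lean on these libraries where they do the work, as an engineer would, in place of code of your own. Each camera call takes 0.05 s, during which the arm holds its last target. There are 200 camera calls.

TASK

The dipped test tiles are ready to dry: hang every tile carrier on the table by its bail on the hook rack, one to a hook, and turn the ribbed air collar on the dryer's barrel so that its pointer lug clicks into the stop with the long broad line. Only when all carriers hang and the collar is set, press the dryer's start lever down until it latches and stays down. Leave everything else on the table where it is.

Things in the scene. Friction and masses are not known exactly. Their poses are not given: they have to be found in the camera images.
- carrier_0: test-tile carrier, 0.15-0.31 kg: steel tray 76 (x) x 64 (y) mm with two clipped-in tiles, 43 mm high; upright steel bail over it (see eye_0), with a wooden grip on its peak: an upright square block 18 x 18 mm (faces along x and y) from 113 to 158 mm high. Origin: centre of the underside, z up; a half turn about z changes nothing. 3 or 4 carriers are present
- eye_0 (a point): underside of the bail's peak, 105 mm straight above the origin of carrier_0: here a hook carries it. The bail is an 8 mm round bar in the carrier's y-z plane, legs at y = +-29 mm rising to 85 mm, then sloping inwards to the peak; between tiles and peak it is open along the carrier's x
- carrier_1: a test-tile carrier, exactly like carrier_0 (may be absent)
- eye_1 (a point): the same point of carrier_1, 105 mm above its origin
- carrier_2: a test-tile carrier, exactly like carrier_0 (may be absent)
- eye_2 (a point): the same point of carrier_2, 105 mm above its origin
- carrier_3: a test-tile carrier, exactly like carrier_0 (may be absent)
- eye_3 (a point): the same point of carrier_3, 105 mm above its origin
- rack: fixed free-standing wooden hook rack, four hooks in a row along its y; its x points from the hooks to the rail, away from the loading side. The rail (251 to 281 mm above the table) begins 29 mm behind the hooks' seats, on two posts 278 mm high, 98 mm either side of the middle; open below the rail. Origin: under the middle of the row, at table height
- hook_0 (a point): seat of hook 0: top of the middle of a level prong of 8 mm round bar, 270 mm above the table, coming from the rail and pointing to the rack's -x; 25 mm in front of the seat the bar turns up, its tip ending 10 mm above the seat's height, 35 mm in front of it. Hooks are 98 mm apart along the rack's y; a hung carrier's bail lies across the prong
- hook_1 (a point): seat of hook 1, like hook_0
- hook_2 (a point): seat of hook 2, like hook_0
- hook_3 (a point): seat of hook 3, like hook_0. Mind the room: beyond it and beyond the dryer fixed shelves with pots run diagonally across the back left; pots overhang down to 0.2 m above the table wherever 0.87 x + 0.5 y exceeds 0.50 m
- dryer: fixed bench dryer: grey housing 40 mm high, x from -69 to +56 mm, y +-56 mm; an upright fixed barrel, 40 mm wide, top at 108 mm, with a black ribbed collar turning round it (54 mm outer diameter, from 70 to 96 mm above the table); start lever towards its -x. Origin: on the barrel's axis at table height, z up
- air_collar (a joint): angle of the collar, rad, growing counterclockwise seen from above, from -0.12 to 1.92; it clicks into four stops at 0, 0.6, 1.2 and 1.8 (turning takes about 0.15 N m) and draws itself into the nearest one when let go. 1.2 is the stop with the long broad line
- collar_lug (a point): outer end of the steel pointer lug of the collar (7 mm wide, from 71 to 80 mm high), 43 mm from the barrel's axis; it turns with the collar over the scale on the housing's top
- collar_mark (a point): where the end of the lug stands when the collar is at its marked stop: straight above the long broad white line of the scale (the other three lines are short and thin)
- start_lever (a joint): angle of the start lever, rad: 0 is up, 0.36 is its lower end, where it stays latched. It springs back up if let go above about 0.25 and snaps down and stays beyond that; pressing takes about 8 N at the pad
- lever_pad (a point): top of the black pad (26 x 30 mm) near the end of the start lever, where it is pressed; up, it is 69 mm above the table and sticks out to the dryer's -x, 83 mm from the barrel's axis; latched, it is about 18 mm lower
- stamp_1: a turned pale wooden stamp, 34 mm wide, 54 mm high, a bystander to be left where it is; origin: centre of its underside
- jar_maize: a 50 mm wide, 67 mm high paint jar with a yellow lid, a bystander to be left where it is; origin: centre of its underside
- tile_spare: a loose test tile 37 x 58 x 9 mm, a bystander to be left where it is; origin: centre of its underside
- jar_moss: a 50 mm wide, 67 mm high paint jar with a green lid, a bystander to be left where it is; origin: centre of its underside
- banding_wheel: the fixed round turntable in the middle of the table, not used here: its head, 260 mm across, overhangs its foot with the rim from 116 to 140 mm above the table, so that a thing standing under the rim cannot be lifted straight up. Origin: on its axis at table height

How it is judged (in metres and radians):
On the way, in this order (a step that is already met when the one before it is completed fails the run):
1. every carrier present hangs on a hook and the collar is at the stop with the long line ((distance between eye_0 and hook_0 below 0.024 m or distance between eye_0 and hook_1 below 0.024 m or distance between eye_0 and hook_2 below 0.024 m or distance between eye_0 and hook_3 below 0.024 m) and (distance between eye_1 and hook_0 below 0.024 m or distance between eye_1 and hook_1 below 0.024 m or distance between eye_1 and hook_2 below 0.024 m or distance between eye_1 and hook_3 below 0.024 m) and (distance between eye_2 and hook_0 below 0.024 m or distance between eye_2 and hook_1 below 0.024 m or distance between eye_2 and hook_2 below 0.024 m or distance between eye_2 and hook_3 below 0.024 m) and (distance between eye_3 and hook_0 below 0.024 m or distance between eye_3 and hook_1 below 0.024 m or distance between eye_3 and hook_2 below 0.024 m or distance between eye_3 and hook_3 below 0.024 m) and value of joint air_collar between 1.05 and 1.35 rad), for 0.2 s.
2. the start lever is pressed down and latched (value of joint start_lever above 0.3 rad), for 0.2 s.
At the end, for the whole second after the job is handed in: Every carrier present hangs with its eye within 24 mm of a hook's seat, the collar is at 1.2 rad within 0.15 rad, and the start lever is latched (above 0.3 rad) (all of step 1 and value of joint start_lever above 0.3 rad); the robot touches nothing.
It fails at once if a bystander (pale stamp, jars or spare tile) is moved more than 30 mm (distance of any of stamp_1, jar_maize, tile_spare, jar_moss from where it was at the start of the episode above 0.03 m).
Of carrier_0, carrier_1, carrier_2, carrier_3 only 3 to 4 are there at a start; the rules pass over those that are not, and their reading is None.
At some moment in a run one of carrier_0, carrier_1, carrier_2, carrier_3 may be knocked a few centimetres aside while the robot is not near it.
Once in a run the grip may slacken for a moment while it holds something.
It also fails if it takes over 208 s, if anything falls off the work surface, if the arm or the gripper's body presses on something with over 40 N, if the wrist force passes 120 N, or if a joint passes its speed limit or range.

## Working session

There is one attempt and no reset: what is moved stays moved. The work goes in short steps, Python scripts to look and compute and a tool call to move; the robot and the scene stay as the last step left them, time stands still between calls to the robot, and variables do not carry over. Pictures are saved under pics/ and viewed, at most 14 in all, crops included, and the job is handed in when it is done.

Besides the shell and the picture viewer there is one more tool, called after "Emit:" by a JSON object that holds its "name" and its "arguments", one argument or row to a line. move_arm: Moves the arm, as the interface text tells. Its arguments: {"type":"object","properties":{"dp":{"type":"array","items":{"type":"array","items":{"type":"number"}}},"rotation":{"type":"array","items":{"type":"array","items":{"type":"number"}}},"hand":{"type":"array","items":{"type":"number"}},"newtons":{"type":"number"}},"required":["dp","rotation","hand"]}

```bash
mkdir -p pics; ls; cat > h.py <<'E'
import numpy as np, cv2, json
from cell import manip, camera
def snap(name, fn=None):
    s=manip.read_state(); c=camera(name)
    im=np.array(c.pop("image")); 
    if fn: cv2.imwrite("pics/"+fn+".png", im[:,:,::-1])
    return s,c,im
def project(c,X):
    X=np.atleast_2d(X); p=X@np.array(c["R"]).T+np.array(c["t"]); q=p[:,:2]/p[:,2:]
    r2=(q**2).sum(1,keepdims=True); q=q*(1+c["k1"]*r2)
    return np.c_[q[:,0]*c["fx"]+c["cx"], q[:,1]*c["fy"]+c["cy"]]
def ray(c,uv):
    d=np.array([(uv[0]-c["cx"])/c["fx"],(uv[1]-c["cy"])/c["fy"]]); q=d.copy()
    for _ in range(20): q=d/(1+c["k1"]*(q@q))
    R=np.array(c["R"]); t=np.array(c["t"])
    return -R.T@t, R.T@np.array([q[0],q[1],1])
def atz(c,uv,z):
    o,d=ray(c,uv); return o+d*(z-o[2])/d[2]
def tri(c1,u1,c2,u2):
    o1,d1=ray(c1,u1);o2,d2=ray(c2,u2)
    A=np.c_[d1,-d2]; s=np.linalg.lstsq(A,o2-o1,rcond=None)[0]
    a=o1+d1*s[0]; b=o2+d2*s[1]; return (a+b)/2, np.linalg.norm(a-b)
def save(c,fn): json.dump({k:np.array(v).tolist() for k,v in c.items()},open(fn,"w"))
def load(fn): return json.load(open(fn))
def wrist(s,c):
    from scipy.spatial.transform import Rotation as Ro
    M=np.array(c["mount"]); T=np.eye(4); T[:3,:3]=Ro.from_euler("xyz",s["eef_rot"]).as_matrix(); T[:3,3]=s["eef_pos"]
    W=np.linalg.inv(T@M); c=dict(c); c["R"]=W[:3,:3]; c["t"]=W[:3,3]; return c
E
python3 - <<'E'
from h import *
for n in("scene","side"):
    s,c,im=snap(n,n+"0"); save(c,n+".json"); print(n,c["fx"],c["k1"],-np.array(c["R"]).T@np.array(c["t"]),np.array(c["R"]).round(2).tolist())
print(s)
s,c,im=snap("wrist","wrist0");print(np.array(c["mount"]).round(3).tolist(), c["fx"])
E
```

```text
pics
scene 462.2949563616852 -0.08322350117670413 [-209.56266196  338.47833099 1041.42694001] [[-0.45, -0.89, 0.02], [-0.66, 0.32, -0.68], [0.6, -0.32, -0.73]]
side 526.6535913275306 0.03689892036182909 [   66.3883597  -1027.83259536  1146.65506108] [[0.91, -0.4, 0.01], [-0.27, -0.62, -0.74], [0.31, 0.68, -0.67]]
{'clock': 0.05, 'joints': array([-1.22859118e+00,  3.00494122e-01,  1.52156601e+00,  9.04724989e-06,
        1.32071104e+00, -6.65959314e-02]), 'qd': array([-0.00109395,  0.00066893, -0.000205  ,  0.0006424 , -0.00039889,
        0.00011832]), 'effort': array([ 2.01539806e-03, -5.33214748e+01, -3.53706372e+01,  7.11421436e-02,
        2.35622755e-02, -6.64102322e-05]), 'eef_pos': array([ 218.54430698, -504.4327673 ,  204.880081  ]), 'eef_rot': array([-3.14041733e+00, -8.71704992e-05,  4.08798780e-01]), 'wrist_force': array([-0.28597248, -0.32412274,  0.34278581]), 'moment': array([ 0.00852737,  0.00098408, -0.00081215]), 'finger_force': 0.0, 'finger_gap': 93.87636083670702}
[[0.0, -0.964, -0.265, 76.038], [1.0, 0.0, 0.0, 0.023], [-0.0, -0.265, 0.964, -180.005], [0.0, 0.0, 0.0, 1.0]] 291.60003075128867
```

View pics/scene0.png

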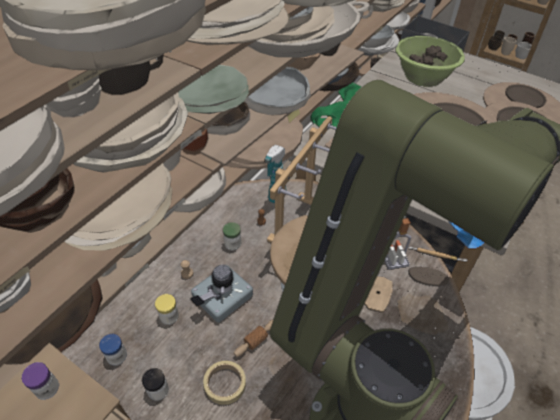

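View pics/side0.png

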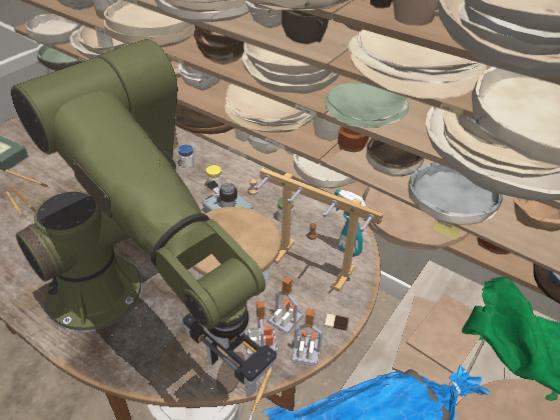

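```bash
python3 - <<'E'
import cv2,numpy as np
a=cv2.imread("pics/side0.png");w=cv2.imread("pics/wrist0.png");b=cv2.imread("pics/scene0.png")
m=np.zeros((600,800,3),np.uint8)
m[:300,:400]=cv2.resize(a[270:370,220:353],(400,300),interpolation=cv2.INTER_CUBIC)
m[300:,:400]=cv2.resize(w,(400,300))
m[:300,400:]=cv2.resize(a[160:293,240:418],(400,300),interpolation=cv2.INTER_CUBIC)
m[300:,400:]=cv2.resize(b[240:330,170:290],(400,300),interpolation=cv2.INTER_CUBIC)
cv2.imwrite("pics/m0.png",m)
E
```

```text
(no output)
```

View pics/m0.png

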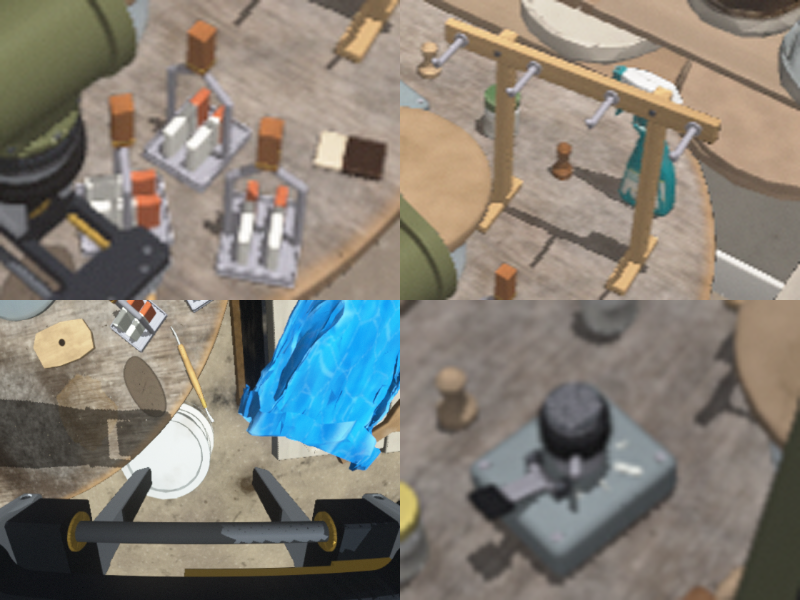

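```bash
python3 - <<'E'
from h import *
s=load("side.json"); b=load("scene.json")
P=lambda l,x,y:print(l,np.round(x,0).tolist(),y)
for l,u in [("A",(286.8,279)),("B",(260.6,302.9)),("C",(309.8,310.9))]: P(l,atz(s,u,158)[:2],"")
f=lambda u:(240+u[0]/2.247,160+u[1]/2.256)
for u in [(36,64),(113,92),(191,124),(275,157)]: P("tip",atz(s,f(u),278)[:2],"")
for u in [(66,36),(139,64),(217,97),(298,127)]: P("base",atz(s,f(u),268)[:2],"")
g=lambda u:(170+u[0]/3.333,240+u[1]/3.333)
for l,u,z in [("barrel",(175,95),108),("pad",(92,197),69),("lug",(173,205),75),("line",(229,167),40),("corner front",(156,278),40),("cR",(275,160),40),("cL",(72,170),40)]: P(l,atz(b,g(u),z),"")
for l,u,z in [("wheel left",(271,250),140),("jar y",(166,303),67),("jar g",(232,231),67),("stamp",(186,265),54)]:P(l,atz(b,u,z)[:2],"")
E
```

```text
A [439.0, -288.0] 
B [353.0, -328.0] 
C [448.0, -394.0] 
tip [448.0, -76.0] 
tip [508.0, -154.0] 
tip [563.0, -234.0] 
tip [620.0, -313.0] 
base [505.0, -32.0] 
base [561.0, -112.0] 
base [616.0, -197.0] 
base [673.0, -275.0] 
barrel [452.0, 144.0, 108.0] 
pad [420.0, 226.0, 69.0] 
lug [384.0, 175.0, 75.0] 
line [419.0, 118.0, 40.0] 
corner front [354.0, 204.0, 40.0] 
cR [409.0, 83.0, 40.0] 
cL [469.0, 228.0, 40.0] 
wheel left [430.0, 21.0] 
jar y [444.0, 299.0] 
jar g [589.0, 64.0] 
stamp [543.0, 215.0]
```

Emit:
{"name": "move_arm", "arguments": {
  "dp": [
    [0, 20, 50],
    [0, 30, 50],
    [10, 30, 50],
    [10, 30, 50],
    [10, 30, 45],
    [0, 0, 0]
  ],
  "rotation": [
    [0, 0, 0],
    [0, 0, 0],
    [0, 0, 0],
    [0, 0, 0],
    [0, 0, 0],
    [0, 0, 0]
  ],
  "hand": [1, 1, 1, 1, 1, 1]
}}

```text
clock: 0.9
eef_pos: [249.2, -363.7, 453.8]
eef_rot: [3.135, -0.001, 0.411]
wrist_force: [0.1, -0.6, -0.3]
finger_gap: 94.0
finger_force: 0.0
```

```bash
python3 - <<'E'
from h import *
s,c,im=snap("wrist"); save(wrist(s,c),"w1.json"); cv2.imwrite("pics/w1.png",im[:,:,::-1]); print(s["eef_pos"],s["eef_rot"])
E
```

```text
[ 249.20882643 -363.6853792   453.79025375] [ 3.13524634e+00 -7.55731457e-04  4.10577091e-01]
```

View pics/w1.png

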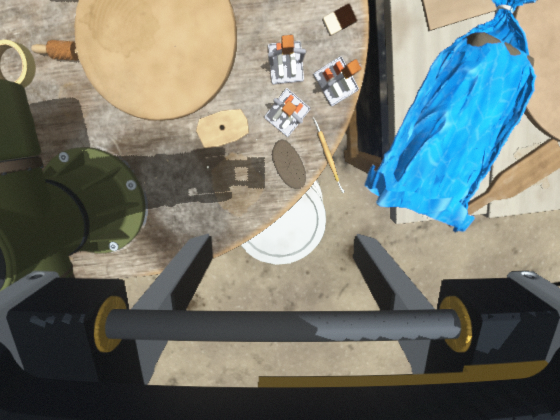

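```bash
python3 - <<'E'
import cv2
a=cv2.imread("pics/w1.png")
cv2.imwrite("pics/m1.png",cv2.resize(a[20:145,240:400],(768,600),interpolation=cv2.INTER_CUBIC))
E
```

```text
(no output)
```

View pics/m1.png

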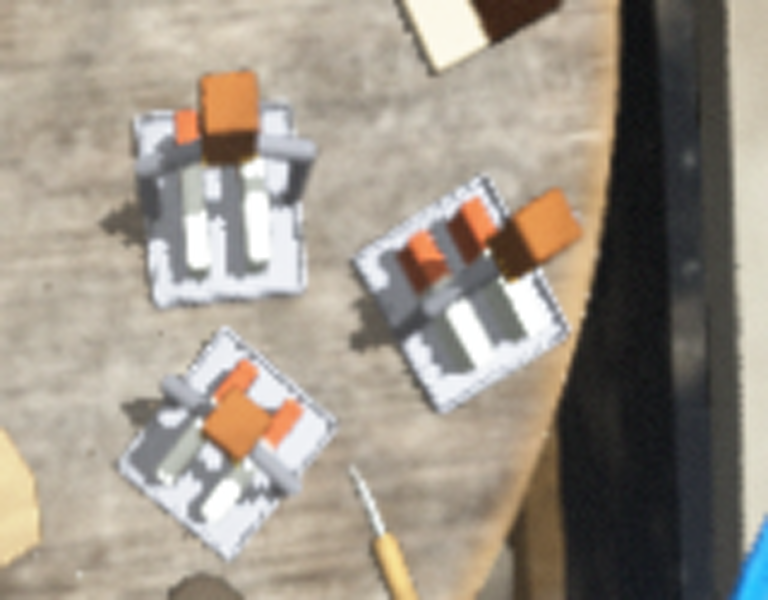

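```bash
python3 - <<'E'
from h import *
c=load("w1.json"); f=lambda u:(240+u[0]/4.8-.4,20+u[1]/4.8-.4)
T={"A":([(133,117),(298,104),(308,295),(157,308)],(231,98)),"B":([(340,427),(230,558),(117,463),(224,328)],(237,424)),"C":([(353,260),(488,178),(570,325),(442,410)],(549,228))}
for k,(q,g) in T.items():
    p=np.array([atz(c,f(u),4)[:2] for u in q]); e=[np.linalg.norm(p[i]-p[(i+1)%4]).round() for i in range(4)]
    l=(p[2]+p[3]-p[0]-p[1])/2; l2=(p[1]-p[0]+p[2]-p[3])/2
    # long axis = x
    if k=="B": ax=(p[1]+p[2]-p[0]-p[3])
    ax=l if np.linalg.norm(l)>np.linalg.norm(l2) else l2
    print(k,p.mean(0).round(),e,"x yaw deg",np.degrees(np.arctan2(ax[1],ax[0])).round(1), "grip",atz(c,f(g),158)[:2].round())
wc=[(76,38),(237,40),(157,118)]
print([atz(c,u,140)[:2].round() for u in wc])
E
```

```text
A [ 438. -293.] [np.float64(68.0), np.float64(75.0), np.float64(64.0), np.float64(76.0)] x yaw deg -150.9 grip [ 439. -292.]
B [ 351. -333.] [np.float64(73.0), np.float64(63.0), np.float64(72.0), np.float64(64.0)] x yaw deg 163.4 grip [ 350. -333.]
C [ 448. -399.] [np.float64(65.0), np.float64(69.0), np.float64(64.0), np.float64(72.0)] x yaw deg -123.4 grip [ 445. -399.]
[array([320.,  23.]), array([ 413., -218.]), array([ 252., -140.])]
```

Emit:
{"name": "move_arm", "arguments": {
  "dp": [
    [27, 10, -36],
    [27, 10, -36],
    [27, 10, -36],
    [27, 10, -36],
    [27, 11, -36],
    [27, 11, -36],
    [27, 10, -36],
    [0, 0, 0],
    [0, 0, 0]
  ],
  "rotation": [
    [0, 0, 0.03],
    [0, 0, 0.03],
    [0, 0, 0.036],
    [0, 0, 0],
    [0, 0, 0],
    [0, 0, 0],
    [0, 0, 0],
    [0, 0, 0],
    [0, 0, 0]
  ],
  "hand": [0.6, 0.6, 0.6, 0.6, 0.6, 0.6, 0.6, 0.6, 0.6],
  "newtons": 35
}}

```text
clock: 2.08
eef_pos: [437.0, -293.2, 198.5]
eef_rot: [-3.141, 0.0, 0.504]
wrist_force: [0.3, 0.2, -0.5]
finger_gap: 56.4
finger_force: 0.0
```

```bash
python3 - <<'E'
from h import *
s,c,im=snap("wrist"); save(wrist(s,c),"w2.json"); cv2.imwrite("pics/w2.png",im[:,:,::-1]); print(s["eef_pos"],s["eef_rot"])
_,_,im2=snap("scene","scene2"); _,_,im3=snap("side","side2")
m=np.zeros((600,800,3),np.uint8)
m[:420,:560]=im; m[420:,:266]=cv2.resize(im3,(266,180)) if 0 else cv2.resize(im2,(266,180)); m[:,560:]=0
cv2.imwrite("pics/m2.png",m[:,:,::-1])
E
```

```text
[ 437.01747052 -293.2047785   198.5113891 ] [-3.14113939e+00  3.56229362e-04  5.04411116e-01]
```

View pics/m2.png

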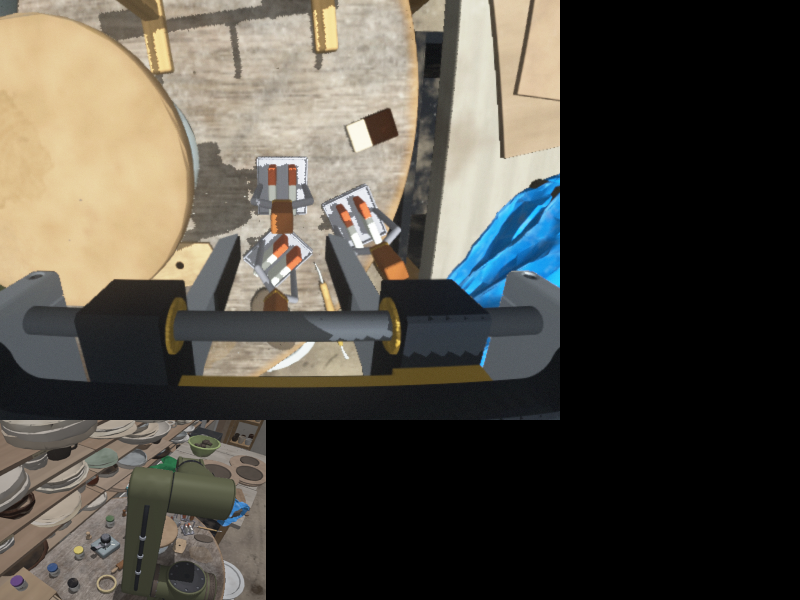

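Emit:
{"name": "move_arm", "arguments": {
  "dp": [
    [1, 1, -40],
    [0, 0, -37],
    [0, 0, 0],
    [0, 0, 0],
    [0, 0, 0],
    [0, 0, 0]
  ],
  "rotation": [
    [0, 0, 0],
    [0, 0, 0],
    [0, 0, 0],
    [0, 0, 0],
    [0, 0, 0],
    [0, 0, 0]
  ],
  "hand": [0.6, 0.6, 0.4, 0, 0, 0],
  "newtons": 35
}}

```text
clock: 2.98
eef_pos: [438.9, -291.9, 122.5]
eef_rot: [3.14, -0.001, 0.505]
wrist_force: [-0.4, -0.0, 0.6]
finger_gap: 19.8
finger_force: 0.0
```

Emit:
{"name": "move_arm", "arguments": {
  "dp": [
    [0, 0, 0],
    [0, 0, 0],
    [0, 0, 30],
    [0, 0, 45],
    [0, 0, 55],
    [0, 0, 55],
    [0, 0, 0]
  ],
  "rotation": [
    [0, 0, 0],
    [0, 0, 0],
    [0, 0, 0],
    [0, 0, 0.041],
    [0, 0, 0.041],
    [0, 0, 0.041],
    [0, 0, 0]
  ],
  "hand": [0, 0, 0, 0, 0, 0, 0],
  "newtons": 45
}}

```text
clock: 3.85
eef_pos: [439.3, -292.2, 310.2]
eef_rot: [3.135, -0.002, 0.628]
wrist_force: [-0.9, -0.2, -3.5]
finger_gap: 17.4
finger_force: 45.0
```

```bash
python3 - <<'E'
from h import *
s,c,im=snap("wrist"); save(wrist(s,c),"w3.json"); cv2.imwrite("pics/w3.png",im[:,:,::-1]); print(s["eef_pos"],s["eef_rot"],s["finger_gap"])
_,_,im3=snap("side","side3")
m=np.zeros((600,800,3),np.uint8)
m[:320,:560]=im[:320]
m[320:,:400]=cv2.resize(im3[150:290,240:440],(400,280),interpolation=cv2.INTER_CUBIC)
m[320:,400:]=cv2.resize(im3[180:390,150:450],(400,280),interpolation=cv2.INTER_CUBIC)
cv2.imwrite("pics/m3.png",m[:,:,::-1])
E
```

```text
[ 439.33062909 -292.17736116  310.17373146] [ 3.13541289e+00 -1.80821917e-03  6.28263928e-01] 17.41361994943649
```

View pics/m3.png

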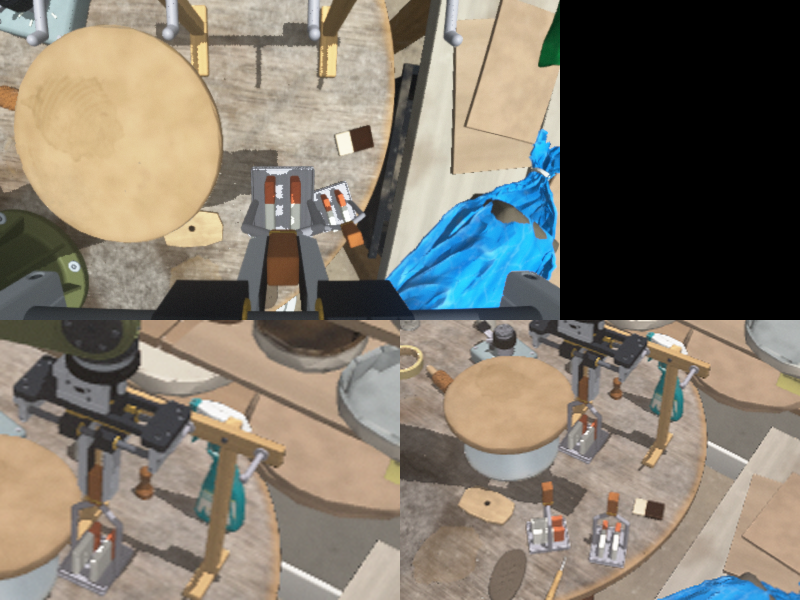

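```bash
python3 - <<'E'
from h import *
c=load("w3.json")
t=[atz(c,u,277)[:2] for u in [(455,37),(314,37),(171,37),(37,38)]]
print(np.round(t,1).tolist()); y=(t[3]-t[0]); yy=y/np.linalg.norm(y); print(np.linalg.norm(y)/3, yy, np.degrees(np.arctan2(-yy[0],yy[1])))
x=np.array([yy[1],-yy[0]]); print([(p+34*x).round(1).tolist() for p in t])
E
```

```text
[[620.1, -306.9], [560.8, -230.0], [505.1, -151.9], [451.7, -71.6]]
96.45655990637341 [-0.58209331  0.813122  ] 35.59790984983196
[[647.8, -287.1], [588.5, -210.2], [532.7, -132.1], [479.3, -51.8]]
```

Emit:
{"name": "move_arm", "arguments": {
  "dp": [
    [39, -9, 0],
    [39, -9, 0],
    [39, -9, 0],
    [39, -9, 0],
    [0, 0, 0],
    [18, 13, 0],
    [18, 13, 0],
    [17, 12, 0],
    [0, 0, 0]
  ],
  "rotation": [
    [0, 0, 0],
    [0, 0, 0],
    [0, 0, 0],
    [0, 0, 0],
    [0, 0, 0],
    [0, 0, 0],
    [0, 0, 0],
    [0, 0, 0],
    [0, 0, 0]
  ],
  "hand": [0, 0, 0, 0, 0, 0, 0, 0, 0]
}}

```text
clock: 5.08
eef_pos: [647.7, -288.8, 304.6]
eef_rot: [-3.139, 0.001, 0.629]
wrist_force: [-0.1, 0.1, -2.8]
finger_gap: 17.9
finger_force: 45.0
```

```bash
python3 - <<'E'
from h import *
s,c,im=snap("wrist"); save(wrist(s,c),"w4.json")
_,_,im3=snap("side","side4")
m=np.zeros((600,800,3),np.uint8)
m[:300,:400]=cv2.resize(im,(400,300))
m[300:,:]=cv2.resize(im3[170:290,270:590],(800,300),interpolation=cv2.INTER_CUBIC)
m[:300,400:]=cv2.resize(im[150:300,180:380],(400,300),interpolation=cv2.INTER_CUBIC)
cv2.imwrite("pics/m4.png",m[:,:,::-1])
E
```

```text
(no output)
```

View pics/m4.png

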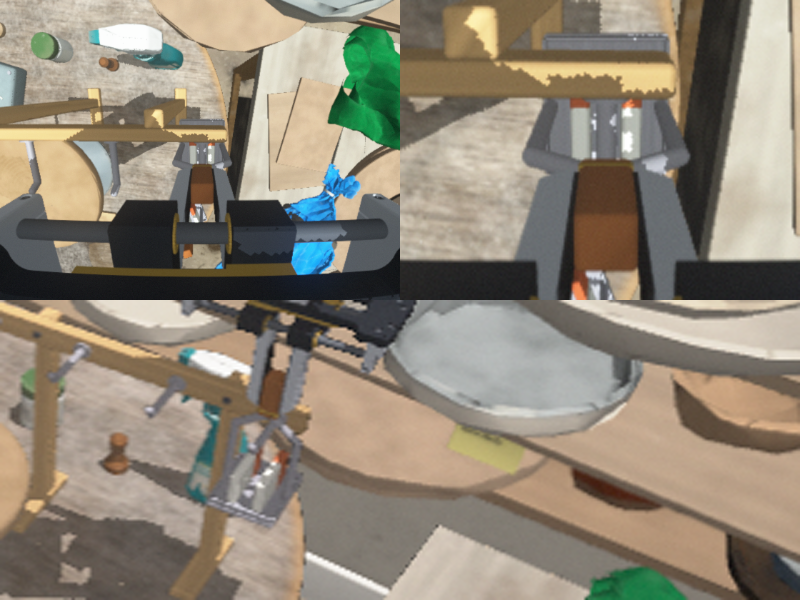

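Emit:
{"name": "move_arm", "arguments": {
  "dp": [
    [0, 0, -9],
    [0, 0, -8],
    [0, 0, 0],
    [0, 0, 0]
  ],
  "rotation": [
    [0, 0, 0],
    [0, 0, 0],
    [0, 0, 0],
    [0, 0, 0]
  ],
  "hand": [0, 0, 0, 0]
}}

```text
clock: 5.68
eef_pos: [647.2, -289.6, 289.3]
eef_rot: [-3.141, 0.0, 0.628]
wrist_force: [-4.7, 3.9, 0.2]
finger_gap: 17.8
finger_force: 45.0
```

Emit:
{"name": "move_arm", "arguments": {
  "dp": [
    [-2, 2, 0],
    [0, 0, -2],
    [0, 0, 0],
    [0, 0, 0],
    [0, 0, 0],
    [0, 0, 35],
    [0, 0, 40],
    [0, 0, 0]
  ],
  "rotation": [
    [0, 0, 0],
    [0, 0, 0],
    [0, 0, 0],
    [0, 0, 0],
    [0, 0, 0],
    [0, 0, 0],
    [0, 0, 0],
    [0, 0, 0]
  ],
  "hand": [0, 0, 0.5, 0.5, 0.5, 0.5, 0.5, 0.5]
}}

```text
clock: 6.68
eef_pos: [646.0, -287.8, 365.9]
eef_rot: [3.137, -0.003, 0.628]
wrist_force: [0.8, 0.1, -0.7]
finger_gap: 47.2
finger_force: 0.0
```

```bash
python3 - <<'E'
from h import *
s,c,im=snap("wrist"); save(wrist(s,c),"w5.json"); print(s["eef_pos"],s["eef_rot"])
_,_,im3=snap("side","side5")
m=np.zeros((600,800,3),np.uint8)
m[:300,:400]=cv2.resize(im,(400,300))
m[300:,:400]=cv2.resize(im3[180:300,300:460],(400,300),interpolation=cv2.INTER_CUBIC)
m[:300,400:]=cv2.resize(im[150:300,180:380],(400,300),interpolation=cv2.INTER_CUBIC)
m[300:,400:]=cv2.resize(im3[260:380,230:390],(400,300),interpolation=cv2.INTER_CUBIC)
cv2.imwrite("pics/m5.png",m[:,:,::-1])
E
```

```text
[ 646.0171148  -287.82434637  365.85673165] [ 3.13650563e+00 -2.61448590e-03  6.27863267e-01]
```

View pics/m5.png

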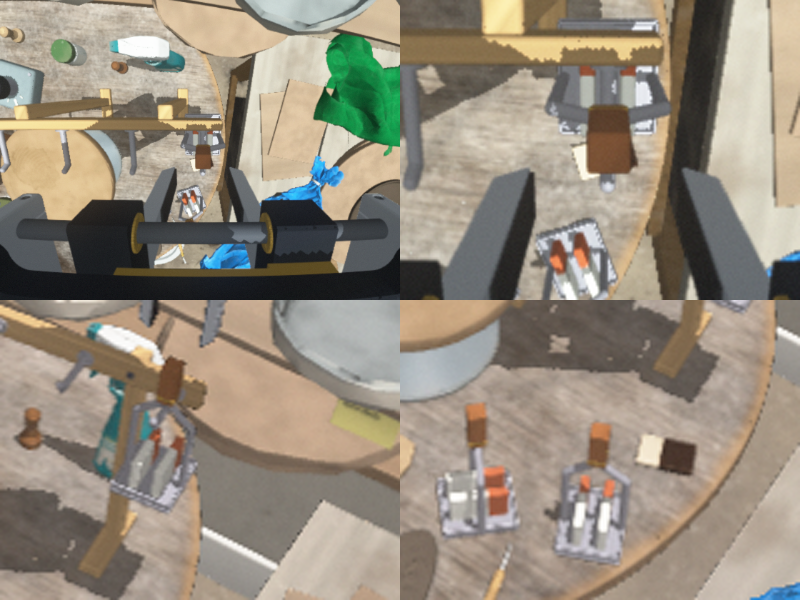

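Emit:
{"name": "move_arm", "arguments": {
  "dp": [
    [-33, -18, 0],
    [-33, -18, 0],
    [-33, -18, -30],
    [-33, -18, -40],
    [-33, -19, -45],
    [-33, -19, -51],
    [0, 0, -30],
    [0, 0, -35],
    [0, 0, -13],
    [0, 0, 0]
  ],
  "rotation": [
    [0, 0, 0.06],
    [0, 0, 0.06],
    [0, 0, 0.06],
    [0, 0, 0.06],
    [0, 0, 0.06],
    [0, 0, 0.06],
    [0, 0, 0],
    [0, 0, 0],
    [0, 0, 0],
    [0, 0, 0]
  ],
  "hand": [0.6, 0.6, 0.6, 0.6, 0.6, 0.6, 0.6, 0.6, 0.6, 0.6]
}}

```text
clock: 8.02
eef_pos: [447.9, -397.0, 118.7]
eef_rot: [-3.14, -0.0, 0.988]
wrist_force: [0.4, 0.3, 0.3]
finger_gap: 56.5
finger_force: 0.0
```

Emit:
{"name": "move_arm", "arguments": {
  "dp": [
    [0, 0, 3],
    [0, 0, 0],
    [0, 0, 0],
    [0, 0, 0],
    [0, 0, 0],
    [0, 0, 30],
    [0, 0, 50],
    [0, 0, 55],
    [0, 0, 50],
    [0, 0, 0]
  ],
  "rotation": [
    [0, 0, 0],
    [0, 0, 0],
    [0, 0, 0],
    [0, 0, 0],
    [0, 0, 0],
    [0, 0, 0],
    [0, 0, -0.12],
    [0, 0, -0.12],
    [0, 0, -0.12],
    [0, 0, 0]
  ],
  "hand": [0.3, 0, 0, 0, 0, 0, 0, 0, 0, 0]
}}

```text
clock: 9.28
eef_pos: [448.8, -397.9, 311.2]
eef_rot: [3.135, -0.001, 0.627]
wrist_force: [-1.3, -0.2, -2.5]
finger_gap: 17.4
finger_force: 44.9
```

Emit:
{"name": "move_arm", "arguments": {
  "dp": [
    [22, 37, 0],
    [22, 38, 0],
    [22, 37, 0],
    [21, 38, 0],
    [0, 0, 0],
    [18, 13, 0],
    [18, 13, 0],
    [17, 12, 0],
    [0, 0, 0]
  ],
  "rotation": [
    [0, 0, 0],
    [0, 0, 0],
    [0, 0, 0],
    [0, 0, 0],
    [0, 0, 0],
    [0, 0, 0],
    [0, 0, 0],
    [0, 0, 0],
    [0, 0, 0]
  ],
  "hand": [0, 0, 0, 0, 0, 0, 0, 0, 0]
}}

```text
clock: 10.4
eef_pos: [589.0, -209.0, 306.1]
eef_rot: [-3.14, 0.001, 0.629]
wrist_force: [-1.2, 0.2, -1.6]
finger_gap: 17.7
finger_force: 45.0
```

```bash
python3 - <<'E'
from h import *
s,c,im=snap("wrist"); save(wrist(s,c),"w6.json"); cv2.imwrite("pics/w6.png",im[:,:,::-1]); print(s["eef_pos"],s["wrist_force"],s["finger_gap"])
_,_,im3=snap("side","side6")
E
```

```text
[ 588.97933305 -208.97018606  306.12430616] [-1.16325751  0.16548023 -1.61875871] 17.71171488149468
```

Emit:
{"name": "move_arm", "arguments": {
  "dp": [
    [0, 0, -9],
    [0, 0, -8],
    [0, 0, 0],
    [0, 0, 0]
  ],
  "rotation": [
    [0, 0, 0],
    [0, 0, 0],
    [0, 0, 0],
    [0, 0, 0]
  ],
  "hand": [0, 0, 0, 0]
}}

```text
clock: 11.0
eef_pos: [588.0, -209.6, 290.2]
eef_rot: [-3.142, 0.0, 0.627]
wrist_force: [-0.1, -1.6, -1.7]
finger_gap: 17.7
finger_force: 45.0
```

Emit:
{"name": "move_arm", "arguments": {
  "dp": [
    [0, 0, -3],
    [0, 0, 0],
    [0, 0, 0],
    [0, 0, 0],
    [0, 0, 0],
    [0, 0, 35],
    [0, 0, 40],
    [0, 0, 0]
  ],
  "rotation": [
    [0, 0, 0],
    [0, 0, 0],
    [0, 0, 0],
    [0, 0, 0],
    [0, 0, 0],
    [0, 0, 0],
    [0, 0, 0],
    [0, 0, 0]
  ],
  "hand": [0, 0, 0.5, 0.5, 0.5, 0.5, 0.5, 0.5]
}}

```text
clock: 12.0
eef_pos: [588.7, -209.4, 365.5]
eef_rot: [3.137, -0.003, 0.628]
wrist_force: [0.4, 0.6, -0.2]
finger_gap: 46.5
finger_force: 0.0
```

```bash
python3 - <<'E'
from h import *
s,c,im=snap("wrist"); save(wrist(s,c),"w7.json"); print(s["eef_pos"],s["eef_rot"])
_,_,im3=snap("side","side7"); _,_,im2=snap("scene","scene7")
m=np.zeros((600,800,3),np.uint8)
m[:300,:400]=cv2.resize(im,(400,300))
m[300:,:400]=cv2.resize(im3[170:290,280:440],(400,300),interpolation=cv2.INTER_CUBIC)
m[:300,400:]=cv2.resize(im2[240:330,170:290],(400,300),interpolation=cv2.INTER_CUBIC)
m[300:,400:]=cv2.resize(im3[260:380,230:390],(400,300),interpolation=cv2.INTER_CUBIC)
cv2.imwrite("pics/m7.png",m[:,:,::-1])
E
```

```text
[ 588.66874626 -209.44445269  365.45586296] [ 3.13727122e+00 -2.74217289e-03  6.27886721e-01]
```

View pics/m7.png

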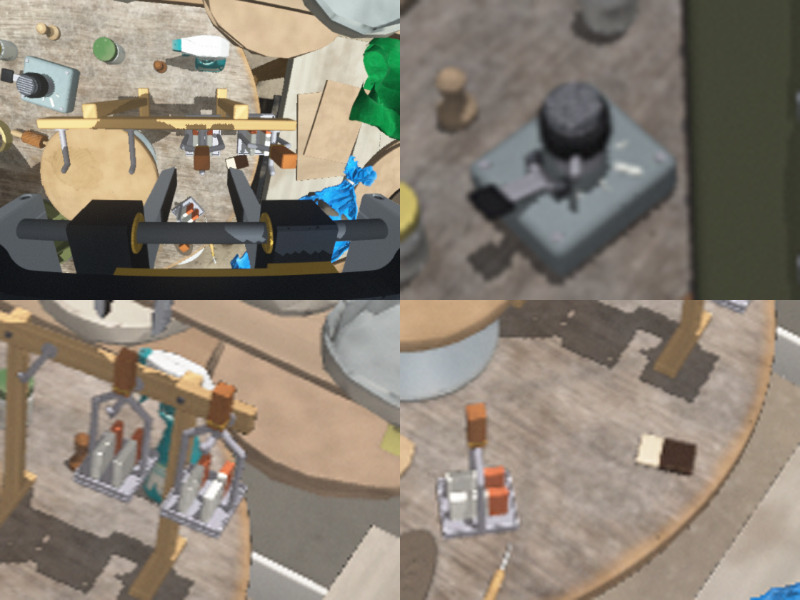

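Emit:
{"name": "move_arm", "arguments": {
  "dp": [
    [-40, -20, 0],
    [-40, -20, 0],
    [-40, -21, -25],
    [-40, -21, -40],
    [-39, -21, -40],
    [-39, -20, -40],
    [0, 0, -50],
    [0, 0, -35],
    [0, 0, -12],
    [0, 0, 0]
  ],
  "rotation": [
    [0, 0, -0.153],
    [0, 0, -0.153],
    [0, 0, -0.153],
    [0, 0, -0.153],
    [0, 0, -0.153],
    [0, 0, -0.153],
    [0, 0, 0],
    [0, 0, 0],
    [0, 0, 0],
    [0, 0, 0]
  ],
  "hand": [0.6, 0.6, 0.6, 0.6, 0.6, 0.6, 0.6, 0.6, 0.6, 0.6]
}}

```text
clock: 13.4
eef_pos: [350.1, -332.1, 120.2]
eef_rot: [-3.141, 0.001, -0.29]
wrist_force: [-0.0, -0.2, 0.6]
finger_gap: 56.1
finger_force: 0.0
```

Emit:
{"name": "move_arm", "arguments": {
  "dp": [
    [0, 0, 1],
    [0, 0, 0],
    [0, 0, 0],
    [0, 0, 0],
    [0, 0, 0],
    [0, 0, 40],
    [0, 0, 50],
    [0, 0, 50],
    [0, 0, 46],
    [0, 0, 0]
  ],
  "rotation": [
    [0, 0, 0],
    [0, 0, 0],
    [0, 0, 0],
    [0, 0, 0],
    [0, 0, 0],
    [0, 0, 0],
    [0, 0, 0.15],
    [0, 0, 0.15],
    [0, 0, 0.15],
    [0, 0, 0.15]
  ],
  "hand": [0.3, 0, 0, 0, 0, 0, 0, 0, 0, 0]
}}

```text
clock: 14.65
eef_pos: [350.7, -332.9, 310.5]
eef_rot: [3.137, -0.002, 0.315]
wrist_force: [-0.2, -0.2, -3.9]
finger_gap: 17.6
finger_force: 44.9
```

Emit:
{"name": "move_arm", "arguments": {
  "dp": [
    [26, 32, 0],
    [26, 32, 0],
    [26, 32, 0],
    [26, 33, 0],
    [26, 33, 0],
    [0, 0, 0],
    [18, 13, 0],
    [18, 13, 0],
    [17, 12, 0],
    [0, 0, 0]
  ],
  "rotation": [
    [0, 0, 0.1],
    [0, 0, 0.1],
    [0, 0, 0.1],
    [0, 0, 0.01],
    [0, 0, 0],
    [0, 0, 0],
    [0, 0, 0],
    [0, 0, 0],
    [0, 0, 0],
    [0, 0, 0]
  ],
  "hand": [0, 0, 0, 0, 0, 0, 0, 0, 0, 0]
}}

```text
clock: 15.9
eef_pos: [533.8, -132.0, 306.7]
eef_rot: [-3.141, 0.001, 0.62]
wrist_force: [0.3, -0.4, -3.7]
finger_gap: 17.7
finger_force: 45.0
```

Emit:
{"name": "move_arm", "arguments": {
  "dp": [
    [-1, -1, -9],
    [0, 0, -10],
    [0, 0, 0],
    [0, 0, 0]
  ],
  "rotation": [
    [0, 0, 0],
    [0, 0, 0],
    [0, 0, 0],
    [0, 0, 0]
  ],
  "hand": [0, 0, 0, 0]
}}

```text
clock: 16.4
eef_pos: [531.4, -133.2, 289.2]
eef_rot: [-3.141, -0.001, 0.619]
wrist_force: [-6.2, 4.9, 10.0]
finger_gap: 18.0
finger_force: 45.0
```

Emit:
{"name": "move_arm", "arguments": {
  "dp": [
    [-2, 3, 0],
    [0, 0, 0],
    [0, 0, 0],
    [0, 0, 0],
    [0, 0, 0],
    [0, 0, 35],
    [0, 0, 40],
    [0, 0, 0]
  ],
  "rotation": [
    [0, 0, 0],
    [0, 0, 0],
    [0, 0, 0],
    [0, 0, 0],
    [0, 0, 0],
    [0, 0, 0],
    [0, 0, 0],
    [0, 0, 0]
  ],
  "hand": [0, 0, 0.5, 0.5, 0.5, 0.5, 0.5, 0.5]
}}

```text
clock: 17.4
eef_pos: [530.8, -130.4, 366.1]
eef_rot: [3.138, -0.003, 0.62]
wrist_force: [0.5, -0.5, -0.3]
finger_gap: 47.0
finger_force: 0.0
```

Emit:
{"name": "move_arm", "arguments": {
  "dp": [
    [-17, 22, 0],
    [-17, 22, 0],
    [-17, 22, 0],
    [-17, 22, 0],
    [-17, 22, 0],
    [-17, 22, 0],
    [-17, 22, 0],
    [-17, 22, 0],
    [-17, 22, 0],
    [-17, 22, 0]
  ],
  "rotation": [
    [0, 0, 0.17],
    [0, 0, 0.17],
    [0, 0, 0.17],
    [0, 0, 0.17],
    [0, 0, 0.17],
    [0, 0, 0.17],
    [0, 0, 0.17],
    [0, 0, 0.17],
    [0, 0, 0.17],
    [0, 0, 0.17]
  ],
  "hand": [0, 0, 0, 0, 0, 0, 0, 0, 0, 0]
}}

```text
clock: 18.65
eef_pos: [359.4, 90.3, 362.5]
eef_rot: [-3.141, -0.001, 2.325]
wrist_force: [0.3, -0.3, 0.5]
finger_gap: 0.5
finger_force: 0.0
```

Emit:
{"name": "move_arm", "arguments": {
  "dp": [
    [0, 0, -10],
    [0, 0, -10],
    [0, 0, -10],
    [0, 0, -10],
    [0, 0, -10],
    [0, 0, 0],
    [0, 0, 0],
    [0, 0, 0],
    [0, 0, 0]
  ],
  "rotation": [
    [0, 0, 0.17],
    [0, 0, 0.17],
    [0, 0, 0.17],
    [0, 0, 0.17],
    [0, 0, 0.17],
    [0, 0, 0.17],
    [0, 0, 0.17],
    [0, 0, 0.15],
    [0, 0, 0]
  ],
  "hand": [0, 0, 0, 0, 0, 0, 0, 0, 0]
}}

```text
clock: 19.77
eef_pos: [360.0, 89.7, 312.7]
eef_rot: [3.141, -0.001, -2.624]
wrist_force: [-0.2, -0.1, -0.4]
finger_gap: 0.4
finger_force: 0.0
```

```bash
python3 - <<'E'
from h import *
s,c,im=snap("wrist"); save(wrist(s,c),"w8.json"); print(s["eef_pos"],s["eef_rot"],s["joints"].round(2)); cv2.imwrite("pics/w8.png",im[:,:,::-1])
_,_,im3=snap("side","side8"); _,_,im2=snap("scene","scene8")
m=np.zeros((600,800,3),np.uint8)
m[:420,:560]=im
m[420:,:270]=cv2.resize(im3[160:293,240:440],(270,180),interpolation=cv2.INTER_CUBIC)
m[420:,280:520]=cv2.resize(im2[240:330,170:290],(240,180),interpolation=cv2.INTER_CUBIC)
cv2.imwrite("pics/m8.png",m[:,:,::-1])
E
```

```text
[359.96979183  89.66915579 312.65243705] [ 3.14115731e+00 -9.55036175e-04 -2.62428108e+00] [ 0.15 -0.18  1.78  0.    1.54 -1.94]
```

View pics/m8.png

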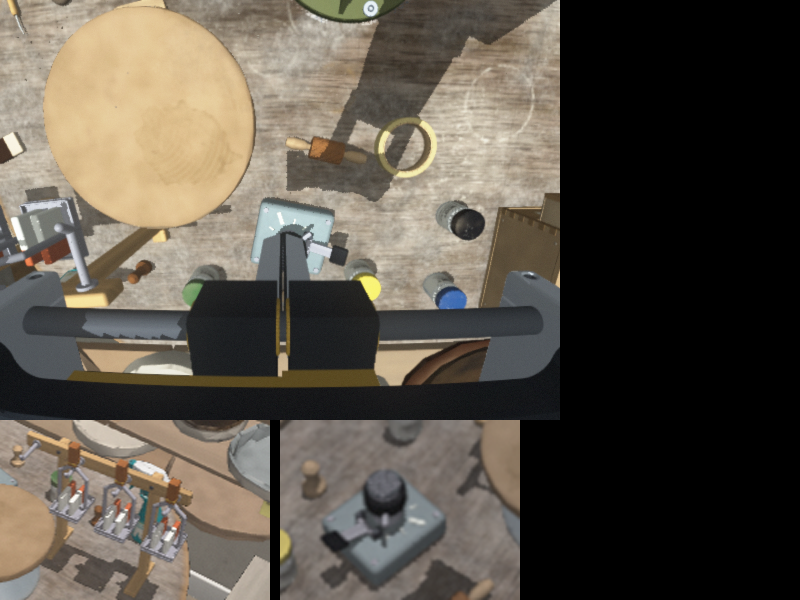

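Emit:
{"name": "move_arm", "arguments": {
  "dp": [
    [5, -26, -30],
    [5, -26, -30],
    [0, 0, 0]
  ],
  "rotation": [
    [0, 0, 0],
    [0, 0, 0],
    [0, 0, 0]
  ],
  "hand": [0, 0, 0]
}}

```text
clock: 20.3
eef_pos: [369.6, 36.8, 251.8]
eef_rot: [3.14, -0.003, -2.627]
wrist_force: [-1.0, 0.1, 0.0]
finger_gap: 0.5
finger_force: 0.0
```

```bash
python3 - <<'E'
from h import *
s,c,im=snap("wrist"); c=wrist(s,c); save(c,"w9.json"); print(s["eef_pos"],s["eef_rot"]); cv2.imwrite("pics/w9.png",im[:,:,::-1])
u=project(c,[[447,147,50]])[0]; print(u); x0,y0=int(u[0]-90),int(u[1]-68); x0=min(max(x0,0),380);y0=min(max(y0,0),285);print(x0,y0)
cv2.imwrite("pics/m9.png",cv2.resize(im[y0:y0+135,x0:x0+180],(800,600),interpolation=cv2.INTER_CUBIC)[:,:,::-1])
E
```

```text
[369.56664927  36.75650192 251.75467043] [ 3.14000974e+00 -2.94261257e-03 -2.62747739e+00]
[322.20246322 270.00583072]
232 202
```

View pics/m9.png

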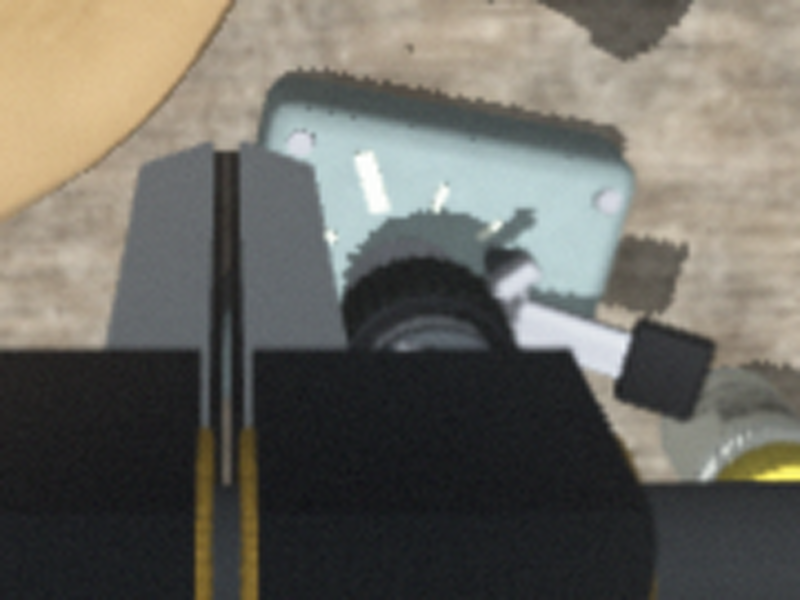

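```bash
python3 - <<'E'
from h import *
from scipy.optimize import least_squares
c=load("w9.json"); f=lambda u:(232+u[0]/4.444-.4,202+u[1]/4.444-.4)
P=lambda u,z:atz(c,f(u),z)[:2]
pad=P((668,368),69); lug=P((505,262),75.5); lo=P((364,153),40); li=P((381,210),40)
t1=P((440,195),40); t0=P((490,228),40); t3=P((332,237),40); TL=P((268,90),40); TR=P((638,160),40)
for n,v in dict(pad=pad,lug=lug,lo=lo,li=li,t0=t0,t1=t1,t3=t3,TL=TL,TR=TR).items(): print(n,v.round(1))
def loc(q,p): d=p-q[:2]; a=q[2]; return np.array([d[0]*np.cos(a)+d[1]*np.sin(a),-d[0]*np.sin(a)+d[1]*np.cos(a)])
def res(q):
    return np.r_[loc(q,pad)-[-83,0], .5*(loc(q,TL)-[56,-56]), .5*(loc(q,TR)-[-69,-56]), np.linalg.norm(lug-q[:2])-43]
r=least_squares(res,[445,147,-1.2]); q=r.x; print(q.round(2),r.fun.round(1))
for n,v in dict(pad=pad,lug=lug,lo=lo,li=li,t0=t0,t1=t1,t3=t3).items():
    d=v-q[:2]; print(n,np.degrees(np.arctan2(d[1],d[0])).round(1),np.hypot(*d).round(1))
E
```

```text
pad [418.  225.4]
lug [410.3 156.8]
lo [411.  111.7]
li [425.3 126.8]
t0 [413.2 161.5]
t1 [411.3 140.9]
t3 [441.4 117.7]
TL [407.6  74. ]
TR [369.3 190.9]
[447.88 146.09  -1.22] [-1.8 -0.9 -1.  -3.3 -0.  -1.2 -3.9]
pad 110.7 84.8
lug 164.1 39.1
lo -137.0 50.5
li -139.5 29.7
t0 156.0 38.0
t1 -171.9 36.9
t3 -102.9 29.1
```

Emit:
{"name": "move_arm", "arguments": {
  "dp": [
    [12, 37, 0],
    [13, 37, 0],
    [12, 37, 0],
    [13, 37, 0],
    [0, 0, -40],
    [0, 0, -40],
    [0, 0, -30],
    [0, 0, 0]
  ],
  "rotation": [
    [0.025, -0.043, 0],
    [0.025, -0.043, 0],
    [0.025, -0.043, 0],
    [0.025, -0.043, 0],
    [0, 0, 0],
    [0, 0, 0],
    [0, 0, 0],
    [0, 0, 0]
  ],
  "hand": [0, 0, 0, 0, 0, 0, 0, 0]
}}

```text
clock: 21.35
eef_pos: [419.6, 186.3, 142.9]
eef_rot: [3.139, 0.197, -2.624]
wrist_force: [-0.7, -0.1, 0.8]
finger_gap: 0.0
finger_force: 0.0
```

```bash
python3 - <<'E'
from h import *
from scipy.spatial.transform import Rotation as Ro
s,c,im=snap("scene","scene10"); print(s["eef_pos"],Ro.from_euler("xyz",s["eef_rot"]).as_matrix().round(2).tolist(),s["wrist_force"])
s2,c2,w=snap("wrist"); save(wrist(s2,c2),"w10.json")
m=np.zeros((600,800,3),np.uint8)
m[:,:400]=cv2.resize(im[220:340,160:240],(400,600),interpolation=cv2.INTER_CUBIC)
m[:300,400:]=cv2.resize(w,(400,300)); 
m[300:,400:]=cv2.resize(w[130:280,180:380],(400,300),interpolation=cv2.INTER_CUBIC)
cv2.imwrite("pics/m10.png",m[:,:,::-1])
E
```

```text
[419.61777444 186.27523343 142.91059498] [[-0.85, -0.5, 0.17], [-0.49, 0.87, 0.1], [-0.2, 0.0, -0.98]] [-0.68152282 -0.0851699   0.83184986]
```

View pics/m10.png

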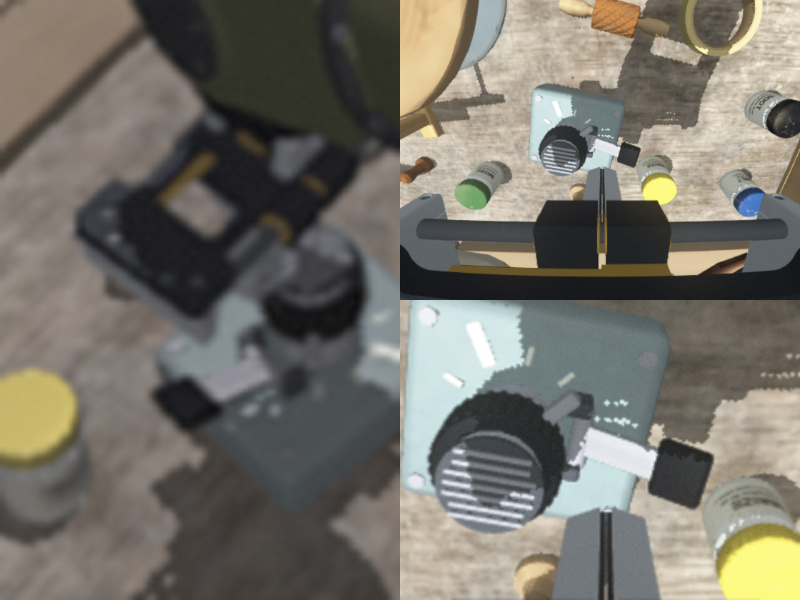

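```bash
python3 - <<'E'
from h import *
c=load("w10.json"); f=lambda u:(180+(u[0]-400)/2-.25,130+(u[1]-300)/2-.25)
P=lambda u,z:atz(c,f(u),z)[:2]
a=P((488,484),108); print("axis",a); 
for n,u,z in [("collar",(495,455),96),("lug",(583,400),76),("pad",(682,468),69),("long o",(470,325),40),("long i",(490,365),40),("t0",(567,379),40),("t3",(453,380),40)]:
    p=P(u,z); d=p-a; print(n,p.round(1),np.degrees(np.arctan2(d[1],d[0])).round(1),np.hypot(*d).round(1))
E
```

```text
axis [443.97570625 147.14910911]
collar [437.6 145. ] -161.5 6.7
lug [406.4 167.7] 151.3 42.8
pad [415.8 224.6] 110.0 82.4
long o [412.7 110.3] -130.4 48.4
long i [425.6 126.5] -131.6 27.6
t0 [413.8 161.7] 154.3 33.5
t3 [441.3 114. ] -94.6 33.2
```

Emit:
{"name": "move_arm", "arguments": {
  "dp": [
    [-3, 0, -20],
    [0, 0, -25],
    [0, 0, -24],
    [0, 0, 0]
  ],
  "rotation": [
    [0, 0, 0],
    [0, 0, 0],
    [0, 0, 0],
    [0, 0, 0]
  ],
  "hand": [0, 0, 0, 0]
}}

```text
clock: 21.95
eef_pos: [417.4, 185.9, 74.9]
eef_rot: [3.14, 0.199, -2.624]
wrist_force: [-0.1, 0.9, 0.4]
finger_gap: 0.5
finger_force: 0.0
```

Emit:
{"name": "move_arm", "arguments": {
  "dp": [
    [-3, -5, -1],
    [-4, -5, 0],
    [-4, -5, 0],
    [-3, -6, 0],
    [-2, -7, 0],
    [0, 0, 0]
  ],
  "rotation": [
    [0, 0, 0],
    [0, 0, 0],
    [0, 0, 0],
    [0, 0, 0],
    [0, 0, 0],
    [0, 0, 0]
  ],
  "hand": [0, 0, 0, 0, 0, 0]
}}

```text
clock: 22.7
eef_pos: [400.8, 157.0, 73.1]
eef_rot: [3.14, 0.198, -2.624]
wrist_force: [0.7, -0.0, 0.4]
finger_gap: 0.7
finger_force: 0.0
```

Emit:
{"name": "move_arm", "arguments": {
  "dp": [
    [0, -7, 0],
    [0, -7, 0],
    [1, -6, 0],
    [1, -6, 0],
    [0, 0, 0]
  ],
  "rotation": [
    [0, 0, 0],
    [0, 0, 0],
    [0, 0, 0],
    [0, 0, 0],
    [0, 0, 0]
  ],
  "hand": [0, 0, 0, 0, 0]
}}

```text
clock: 23.32
eef_pos: [403.2, 131.1, 73.2]
eef_rot: [3.14, 0.198, -2.624]
wrist_force: [-1.2, 0.3, 0.1]
finger_gap: 0.1
finger_force: 0.0
```

```bash
python3 - <<'E'
from h import *
s2,c2,w=snap("wrist"); c=wrist(s2,c2); save(c,"w11.json"); print(s2["wrist_force"])
u=project(c,[[445,147,76]])[0]; print(u)
cv2.imwrite("pics/w11.png",w[:,:,::-1])
# sample steel colour around ring r=37..41 at z=80 (lug top), print gray by angle
g=cv2.cvtColor(w,cv2.COLOR_RGB2GRAY)
for a in range(140,275,5):
    p=project(c,[[445+r*np.cos(np.radians(a)),147+r*np.sin(np.radians(a)),79] for r in (34,37,40)])
    print(a,[w[int(v),int(x)].tolist() if 0<=v<420 and 0<=x<560 else None for x,v in p.round()])
E
```

```text
[-1.19993409  0.34295188  0.07292132]
[272.95828793 299.66263351]
140 [[35, 39, 42], [38, 40, 43], [35, 38, 42]]
145 [[34, 37, 41], [39, 42, 44], [38, 40, 42]]
150 [[35, 38, 40], [35, 41, 43], [57, 63, 66]]
155 [[36, 39, 43], [85, 89, 95], [142, 146, 153]]
160 [[95, 99, 105], [127, 131, 139], [123, 127, 134]]
165 [[121, 127, 134], [89, 96, 100], [64, 72, 76]]
170 [[123, 131, 136], [122, 129, 132], [63, 68, 72]]
175 [[123, 129, 136], [123, 131, 137], [119, 126, 131]]
180 [[122, 129, 136], [119, 128, 134], [123, 129, 135]]
185 [[123, 130, 134], [120, 128, 134], [120, 128, 134]]
190 [[123, 132, 135], [123, 131, 135], [124, 131, 136]]
195 [[45, 51, 53], [90, 97, 103], [119, 128, 132]]
200 [[43, 46, 48], [44, 46, 51], [54, 58, 63]]
205 [[120, 128, 133], [124, 132, 137], [122, 129, 134]]
210 [[125, 134, 137], [123, 131, 137], [123, 131, 136]]
215 [[124, 132, 137], [125, 132, 137], [123, 131, 136]]
220 [[124, 133, 137], [122, 130, 135], [125, 133, 136]]
225 [[124, 133, 139], [235, 239, 243], [229, 233, 237]]
230 [[237, 240, 244], [239, 241, 245], [231, 235, 239]]
235 [[153, 172, 174], [215, 234, 234], [213, 233, 234]]
240 [[214, 232, 233], [216, 234, 235], [214, 232, 233]]
245 [[213, 231, 233], [213, 232, 233], [216, 232, 235]]
250 [[209, 229, 230], [214, 231, 231], [212, 232, 232]]
255 [[207, 229, 231], [211, 231, 231], [210, 231, 231]]
260 [[189, 210, 213], [211, 231, 231], [210, 231, 231]]
265 [[46, 49, 50], [124, 141, 146], [207, 228, 230]]
270 [[42, 45, 48], [42, 47, 48], [57, 63, 65]]
```

Emit:
{"name": "move_arm", "arguments": {
  "dp": [
    [-4, 8, 0],
    [0, 0, 35],
    [0, 0, 35],
    [10, 23, 0],
    [10, 23, 0],
    [0, 0, 0]
  ],
  "rotation": [
    [0, 0, 0],
    [0, 0, 0],
    [0, 0, 0],
    [0, 0, 0],
    [0, 0, 0],
    [0, 0, 0]
  ],
  "hand": [0, 0, 0, 0, 0, 0]
}}

```text
clock: 24.12
eef_pos: [418.9, 186.9, 143.1]
eef_rot: [3.14, 0.198, -2.622]
wrist_force: [-1.3, 0.3, -1.1]
finger_gap: 0.6
finger_force: 0.0
```

```bash
python3 - <<'E'
from h import *
s2,c2,w=snap("wrist"); c=wrist(s2,c2); save(c,"w12.json"); cv2.imwrite("pics/w12.png",w[:,:,::-1])
s3,c3,sd=snap("side","side12")
for a in range(140,275,5):
    p=project(c,[[445+r*np.cos(np.radians(a)),147+r*np.sin(np.radians(a)),79] for r in (34,37,40)])
    print(a,[w[int(v),int(x)].tolist() for x,v in p.round()])
a0=cv2.imread("pics/side8.png")[:,:,::-1]; d=np.abs(a0.astype(int)-sd).sum(2)>60
# hung carriers region and bystander changes, side view
print("carrier region changed px",d[185:270,270:390].sum(), "rest", d.sum())
E
```

```text
140 [[100, 110, 114], [123, 126, 133], [126, 131, 136]]
145 [[109, 122, 125], [108, 113, 117], [67, 74, 76]]
150 [[90, 102, 102], [59, 66, 68], [63, 68, 71]]
155 [[103, 118, 119], [64, 70, 72], [64, 69, 72]]
160 [[107, 124, 124], [108, 120, 123], [54, 60, 62]]
165 [[111, 126, 127], [108, 122, 123], [109, 121, 123]]
170 [[109, 123, 125], [109, 123, 125], [107, 122, 123]]
175 [[114, 128, 127], [110, 123, 125], [108, 124, 123]]
180 [[110, 120, 123], [108, 124, 124], [112, 126, 126]]
185 [[109, 122, 124], [109, 123, 124], [108, 122, 123]]
190 [[115, 127, 130], [110, 124, 126], [111, 127, 127]]
195 [[108, 123, 124], [112, 127, 129], [110, 126, 127]]
200 [[114, 126, 126], [112, 126, 126], [113, 129, 128]]
205 [[111, 126, 127], [120, 136, 137], [119, 133, 136]]
210 [[114, 129, 129], [206, 227, 229], [239, 247, 245]]
215 [[204, 227, 228], [213, 232, 233], [222, 237, 236]]
220 [[101, 105, 109], [106, 110, 115], [123, 133, 134]]
225 [[239, 242, 246], [239, 241, 245], [232, 235, 239]]
230 [[235, 239, 242], [232, 235, 240], [230, 234, 239]]
235 [[242, 248, 246], [254, 255, 254], [235, 242, 237]]
240 [[207, 228, 229], [208, 228, 229], [221, 235, 235]]
245 [[206, 227, 229], [209, 229, 230], [212, 230, 232]]
250 [[206, 226, 227], [209, 229, 230], [209, 229, 230]]
255 [[203, 225, 227], [205, 226, 228], [208, 229, 231]]
260 [[203, 225, 227], [208, 229, 229], [208, 228, 229]]
265 [[204, 226, 226], [203, 225, 227], [207, 227, 228]]
270 [[203, 225, 226], [203, 226, 226], [202, 225, 226]]
carrier region changed px 0 rest 17473
```

Emit:
{"name": "move_arm", "arguments": {
  "dp": [
    [0, 13, 0],
    [0, 13, 0],
    [0, 13, 0],
    [0, 0, -25],
    [0, 0, -25],
    [0, 0, -10],
    [0, 0, 0]
  ],
  "rotation": [
    [0.025, -0.043, 0],
    [0.025, -0.043, 0],
    [0.025, -0.043, 0],
    [0, 0, 0],
    [0, 0, 0],
    [0, 0, 0],
    [0, 0, 0]
  ],
  "hand": [0, 0, 0, 0, 0, 0, 0]
}}

```text
clock: 25.1
eef_pos: [419.0, 224.3, 83.2]
eef_rot: [3.138, 0.347, -2.624]
wrist_force: [0.8, 0.2, 0.2]
finger_gap: 0.7
finger_force: 0.0
```

Emit:
{"name": "move_arm", "arguments": {
  "dp": [
    [0, 0, -8],
    [0, 0, -6],
    [0, 0, -5],
    [0, 0, -4],
    [0, 0, -4],
    [0, 0, 0]
  ],
  "rotation": [
    [0, 0, 0],
    [0, 0, 0],
    [0, 0, 0],
    [0, 0, 0],
    [0, 0, 0],
    [0, 0, 0]
  ],
  "hand": [0, 0, 0, 0, 0, 0]
}}

```text
clock: 25.85
eef_pos: [419.0, 224.5, 55.9]
eef_rot: [3.139, 0.347, -2.624]
wrist_force: [1.0, 0.2, 0.8]
finger_gap: 0.5
finger_force: 0.0
```

Emit:
{"name": "move_arm", "arguments": {
  "dp": [
    [0, 0, -3],
    [0, 0, -3],
    [0, 0, 0],
    [0, 0, 20],
    [0, 0, 40],
    [0, -20, 40],
    [-30, -30, 30],
    [-30, -30, 30],
    [-30, -30, 20],
    [0, 0, 0]
  ],
  "rotation": [
    [0, 0, 0],
    [0, 0, 0],
    [0, 0, 0],
    [0, 0, 0],
    [0, 0, 0],
    [0, 0, 0],
    [0, 0, 0],
    [0, 0, 0],
    [0, 0, 0],
    [0, 0, 0]
  ],
  "hand": [0, 0, 0, 0, 0, 0, 0, 0, 0, 0]
}}

```text
clock: 27.1
eef_pos: [329.0, 113.7, 232.0]
eef_rot: [3.141, 0.353, -2.625]
wrist_force: [0.3, -0.2, -0.9]
finger_gap: 0.6
finger_force: 0.0
```

```bash
python3 - <<'E'
from h import *
s,c,w=snap("wrist"); c=wrist(s,c); _,_,sd=snap("side","side13"); _,_,sc=snap("scene","scene13")
m=np.zeros((600,800,3),np.uint8)
m[:300,:400]=cv2.resize(sd[160:280,260:420],(400,300),interpolation=cv2.INTER_CUBIC)
m[:300,400:]=cv2.resize(sc[215:320,150:290],(400,300),interpolation=cv2.INTER_CUBIC)
u=project(c,[[435,170,60]])[0]; x0,y0=int(np.clip(u[0]-70,0,420)),int(np.clip(u[1]-52,0,315))
m[300:,:400]=cv2.resize(w,(400,300)); m[300:,400:]=cv2.resize(w[y0:y0+105,x0:x0+140],(400,300),interpolation=cv2.INTER_CUBIC)
cv2.imwrite("pics/m13.png",m[:,:,::-1])
E
```

```text
(no output)
```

View pics/m13.png

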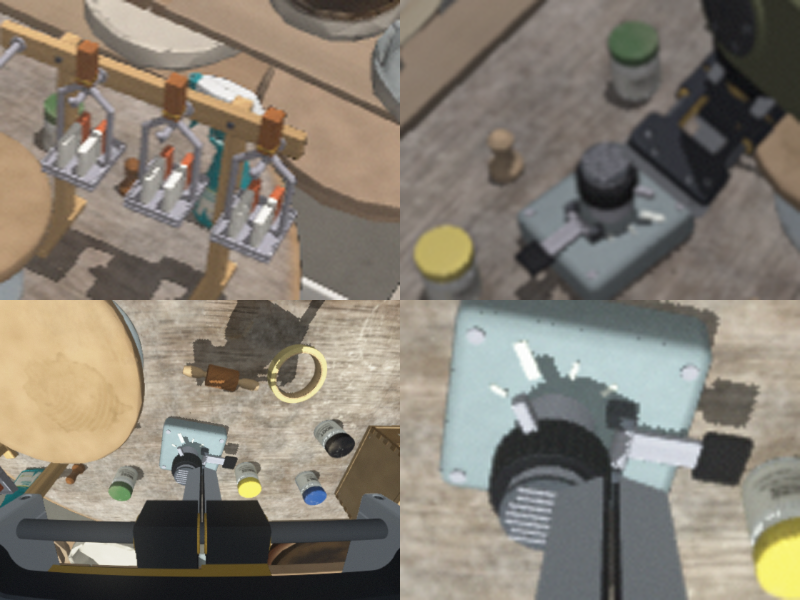

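```bash
python3 - <<'E'
from h import *
s,c,w=snap("wrist"); c=wrist(s,c); b=load("scene.json")
u=project(c,[[435,170,60]])[0]; x0,y0=int(np.clip(u[0]-70,0,420)),int(np.clip(u[1]-52,0,315))
uw=(x0+322/2.857,y0+155/2.857); us=(150+136/2.857,215+256/2.857)
print(tri(c,uw,b,us)); print(atz(c,uw,51),atz(c,uw,69),"up/down predictions scene",project(b,[[416,225,69],[417,222,51]]),us)
a=cv2.imread("pics/scene8.png");d=cv2.imread("pics/scene13.png")
# dark pad centroid in scene before/after
for im in (a,d):
    r=im[285:315,180:215].max(2)<45; v,x=np.nonzero(r); print(x.mean()+180,v.mean()+285,r.sum())
E
```

```text
(array([417.4282482 , 228.72723748,  48.39635477]), np.float64(1.8379227880127857))
[414.71127382 226.9994746   51.        ] [403.42607059 216.9864582   69.        ] up/down predictions scene [[198.42035252 300.3605882 ]
 [200.23453668 303.51907889]] (197.60238011900594, 304.6044802240112)
196.97260273972603 300.47945205479454 73
196.72289156626505 304.71084337349396 83
```

Triangulated, the pad is at about 48 mm, so the lever is latched. The picture shows the lug over the long line and three carriers hanging.

```bash
python3 -c "
from h import *
print(manip.sign_off())"
```

```text
the job is handed in; nothing more can be done
None
```

The job is handed in: all three carriers present hang on hooks 0, 1 and 2, the collar's lug stands over the long broad line, and the start lever was pressed last and is latched down.

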